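# Pull a lock's cover plate into line with a tapered pin and clamp it

## Task

The brass cover plate on the sloping lock case hangs on one screw and has sagged, so its cylinder hole no longer lines up with the hole in the case. Take the tapered steel pin from its wooden holder and drive it squarely through both holes until its collar rests on the plate, which pulls the plate into line; then swing the red-knobbed clamp fully round over the plate. Leave the pin in, and do not disturb the other things on the bench.

Things in the scene. Friction and masses are not known exactly. Their poses are not given: they have to be found in the camera images.
- taper_pin: tapered steel alignment pin, 88 mm long, 0.1 to 0.2 kg. Origin on its axis at the underside of its collar; z runs along the axis to the grip. Collar 28 mm across, z 0 to 4 mm; dark round grip 22 mm across, z 4 to 42 mm; straight shank 17 mm across from z 0 to -20 mm, then tapering to a blunt 4 mm tip at z -46 mm. It starts upright, its collar on top of pin_holder
- pin_holder: fixed wooden block, 60x80 mm, 55 mm tall, with one square hole 20 mm wide and 50 mm deep in the middle of its top, where the pin stands. Origin at the centre of its underside
- stand: fixed assembly stand, blue foot plate 115x160x6 mm on four posts; the lock case lies on them as a face sloping 30 degrees from level, rising to the left and away from the robot, lower towards the -x of the stand. Origin at the centre of the foot's underside, x up the slope seen from above, z up
- case_hole (a point): centre of the upper mouth of the 18 mm hole through the grey lock case (100 mm along the slope, 144 mm wide, 10 mm thick). z is the outward normal of the sloping face and the hole's axis, tilted 30 degrees from vertical; x points up the slope, y across it. It does not move when the plate moves. Room below for the pin's whole shank
- plate_hole (a point): centre of the upper mouth of the 18 mm hole in the brass cover plate (56 mm along the slope, 116 mm wide, 5 mm thick), which lies on the case; so when in line it lies 5 mm above case_hole along z. It starts 3 to 5.5 mm down the slope (-x of case_hole)
- cover_plate (a joint): angle of the brass cover plate about its one screw, which lies 80 mm to the +y side of the hole; 0 is in line, positive is sagged (hole down the slope). Starts 0.038 to 0.068 rad. Stiff: about 3 N at the hole moves it, and it stays where it is left
- clamp (a joint): angle of the swing clamp about clamp_pivot: near 0 open (arm along +y of case_hole), 1.571 rad at its stop, fully shut (arm over the plate, pointing down the slope). Starts 0 to 0.3 rad; stays where it is left, about 1.6 N at the knob moves it
- clamp_knob (a point): centre of the top of the clamp's red knob: upright round grip, 16 mm across, 31 mm long, standing along the face normal on the end of the flat steel arm; z is that normal
- clamp_pivot (a point): point on the clamp's pivot axis, at the underside of its arm, 17 mm above the case; the axis is z of this point, the face normal, and the clamp shuts counter-clockwise about it. The knob's axis lies 45 mm from it, and the knob's top 36 mm higher along z
- padlock: brass padlock with steel shackle, 68x42x17 mm, lying flat; a bystander; origin under its middle
- loose_cylinder: brass lock cylinder standing on its end, 35 mm across, 30 mm tall; a bystander; origin at the centre of its underside
- green_screwdriver: screwdriver with green handle, 130 mm long, 16 mm thick, lying along its own y; a bystander; origin under its middle
- follower: grey steel rod, 100 mm long, 12 mm thick, lying along its own x; a bystander; origin under its middle
- dial_caliper: dial caliper lying flat, 200 mm long, about 14 mm thick; a bystander; origin under its middle
- yellow_tin: yellow round tin with a grey lid, 58 mm across, 58 mm tall; a bystander; origin at the centre of its underside

How it is judged:
On the way:
1. the pin is driven home through both holes, collar on the plate and plate in line, with the clamp still open (z of taper_pin in the frame of case_hole between 0.003 and 0.0085 m and x of taper_pin in the frame of case_hole between -0.003 and 0.003 m and y of taper_pin in the frame of case_hole between -0.003 and 0.003 m and angle between the z axis of taper_pin and the z axis of case_hole, either way round below 0.1 rad and value of joint cover_plate between -0.025 and 0.025 rad and value of joint clamp below 0.6 rad), for 0.2 s.
At the end, for the whole second after the job is handed in: the pin is in both holes, its collar within 3.5 mm of the plate, within 3 mm of the hole's centre and 0.1 rad of its axis, and at rest; the plate is within 0.025 rad (2 mm at the hole) of in line; the clamp is past 1.40 rad (z of taper_pin in the frame of case_hole between 0.003 and 0.0085 m and x of taper_pin in the frame of case_hole between -0.003 and 0.003 m and y of taper_pin in the frame of case_hole between -0.003 and 0.003 m and angle between the z axis of taper_pin and the z axis of case_hole, either way round below 0.1 rad and value of joint cover_plate between -0.025 and 0.025 rad and value of joint clamp above 1.4 rad and linear speed of taper_pin below 0.02 m/s); the robot touches nothing.
It fails at once if one of the other things on the bench (padlock, lock cylinder, screwdriver, steel rod, caliper, tin) moved more than 30 mm (distance of any of padlock, loose_cylinder, green_screwdriver, follower, dial_caliper, yellow_tin from where it was at the start of the episode above 0.03 m).
It also fails if it takes over 48 s, if anything falls off the work surface, if the arm or the gripper's body presses on something with over 40 N, if the wrist force passes 120 N, or if a joint passes its speed limit or range.

## Robot

A 7-joint arm with a two-finger parallel gripper is mounted at the origin on a cart in front of the work surface, level with it; the furniture and walls round the work are solid. World frame = base frame: x ahead of the robot, y to its left, z up, the work surface at z = 0. Lengths are in m, angles in rad, forces in N, time in s.
With the tool pointing down it reaches from about 0.425 to 0.875 m from the base axis. Payload 8.4 kg.
Tool frame: the origin (TCP) lies between the finger pads; the fingertips stand 22 mm ahead of it and the grasp point (between the pads) lies 3 mm ahead of it; z points along the fingers, y is the line along which they close (so a half turn about z gives the same grasp; the last joint's range is limited). The gripper opens to 85 mm and grips with 20 to 120 N. Pads are 22 mm wide; open, the fingers measure 114 mm over their backs; the gripper's body (76 mm by 85 mm) begins 54 mm behind the grasp point. The pads swing forward as they close: fully open they stand 13 mm farther back than shut.
Start: joints at [1.057, 0.333, 0.04, 1.465, -0.013, 1.343, -0.059], TCP at [0.262, -0.595, 0.253] pointing down, gripper open.
Joint ranges: [-2.58, 2.58], [-0.38, 2.09], [-1.3, 1.39], [0.25, 2.4], [-1.5, 4.64], [0.08, 2.09], [-2.65, 2.65]. Speed limits (rad/s): [2.22, 2.22, 2.79, 2.79, 3.14, 3.14, 3.14].

## Interface

Orientations are given as a unit quaternion [w, x, y, z].
In Python, from plant import state, read_camera, calibration, hand_in gives the robot as it stands.
- The arm moves only by the shell command python3 -m pendant 'ROWS'. ROWS is JSON, a list that holds one entry, the list of rows, each a list of 7 numbers: the shift along the tool's x, y, z in cm, then the turn, a rotation vector about the tool's x, y, z in units of 8 degrees (1.0 is 8 degrees), then the gripper command: -1 is fully open, 1 is shut, values between are in proportion. A call has 1 to 5 rows; each row shifts and turns the commanded pose from where the row before left it, along the tool's axes as they then stand; what a row does not reach is not made up. A row lasts 1/10 s, in which the tool goes at most 50 mm and 8.59 degrees, less where a joint would pass 70% of its speed; a pose out of reach is approached as far as the arm can. A call with a gripper value outside its range is refused whole. The fingers move at their own pace and stop on an object; the grip force is fixed at half the most. Time passes only in rows, so rows that do not move let the fingers close. It gives the time, the measured TCP pose, the force, the opening and the grip force at its end, in the units of the state.
- state(): the state, without advancing time (a new reading comes with each control period).
- read_camera(name): name is "side" or "top" or "wrist"; returns the picture (480x640x3 uint8, red, green, blue); there is no depth.
- calibration(name): a dict with "vfov" (degrees; the focal length in pixels is half the picture's height over the tangent of half this angle, whatever the lens; pixels are square), "cx", "cy" (the principal point, pixels), "k1" (the pictures are not rectified: a ray, as slopes to the right and down, at radius r is drawn at 1 + k1 r^2 times it, then the intrinsics apply), "world_from_camera" (4x4, takes a point from camera to world coordinates). Camera axes: x right, y down, z forward; pixel columns grow to the right and rows downward; lengths in m; the calibration is good to about 2 mm. A picture is of the moment at which its call begins: read the wrist's pose just before it. calibration takes no time and is no camera call; for the wrist camera it gives the pose at the moment of the call.
- hand_in(): hands the job in; it is judged then, once.
The state is a dict: "clock": time; "joints": joint angles; "dq": joint speeds; "tau": joint torques, N m; "tool_pos": TCP position; "ee_rot": TCP orientation; "ft_force": force on the tool from outside, world axes, zero at the start; "wrist_torque": the same for the moment, N m; "opening": opening from 0.0 (shut) to 1.0 (fully open); "grasp_force": force on a finger pad.
Only numpy, scipy, OpenCV 4.12 (cv2) and the standard library are available. Lean on these libraries where they do the work, as an engineer would, in place of code of your own. Each camera call takes 0.05 s, during which the arm holds its last target. There are 200 camera calls.

## Working session

There is one attempt and no reset: what is moved stays moved. The work goes in short steps, Python scripts to look and compute and a shell command to move; the robot and the scene stay as the last step left them, time stands still between calls to the robot, and variables do not carry over. Pictures are saved under pics/ and viewed, at most 10 in all, crops included, and the job is handed in when it is done.

```bash
mkdir -p pics; ls
cat > h.py <<'E'
import numpy as np, cv2
from plant import state, read_camera, calibration, hand_in
from scipy.spatial.transform import Rotation as R
def K(c):
    f=240/np.tan(np.radians(c['vfov'])/2); return f
def ray(c,u,v):
    f=K(c); d=np.array([(u-c['cx'])/f,(v-c['cy'])/f]); s=d.copy()
    for _ in range(30): s=d/(1+c['k1']*(s@s))
    T=np.array(c['world_from_camera']); r=T[:3,:3]@np.r_[s,1]
    return T[:3,3], r/np.linalg.norm(r)
def onz(c,u,v,z):
    o,r=ray(c,u,v); return o+r*(z-o[2])/r[2]
def tri(l):
    A=np.zeros((3,3));b=np.zeros(3)
    for c,u,v in l:
        o,r=ray(c,u,v);P=np.eye(3)-np.outer(r,r);A+=P;b+=P@o
    p=np.linalg.solve(A,b)
    return p,[round(float(np.linalg.norm((np.eye(3)-np.outer(r,r))@(p-o))),4) for o,r in (ray(*x) for x in l)]
def proj(c,p):
    T=np.array(c['world_from_camera']); q=T[:3,:3].T@(np.array(p)-T[:3,3]); s=q[:2]/q[2]
    return s*(1+c['k1']*(s@s))*K(c)+[c['cx'],c['cy']]
def snap(n,f):
    c=calibration(n); im=read_camera(n); cv2.imwrite('pics/'+f+'.png',im[:,:,::-1]); return c,im
def tool(s=None):
    s=s or state(); q=s['ee_rot']; return np.array(s['tool_pos']), R.from_quat([q[1],q[2],q[3],q[0]])
E
python3 - <<'E'
from h import *
np.set_printoptions(precision=4,suppress=True)
for n in ['side','top','wrist']:
    c,im=snap(n,n+'0'); print(n,c)
s=state();print(s)
E
```

```text
pics
side {'vfov': 42.74976785657432, 'cx': 324.63795866609223, 'cy': 233.80628430257516, 'k1': -0.07458836219672865, 'world_from_camera': array([[ 0.9977,  0.0491, -0.0468,  0.5309],
       [ 0.0644, -0.4678,  0.8815, -1.0893],
       [ 0.0214, -0.8825, -0.4699,  0.6674],
       [ 0.    ,  0.    ,  0.    ,  1.    ]])}
top {'vfov': 52.422790378178625, 'cx': 313.5436936378637, 'cy': 242.65605011797723, 'k1': -0.08266260805146529, 'world_from_camera': array([[ 0.0007, -0.9994,  0.0349,  0.4277],
       [-1.    , -0.0004,  0.0095, -0.0528],
       [-0.0094, -0.035 , -0.9993,  1.259 ],
       [ 0.    ,  0.    ,  0.    ,  1.    ]])}
wrist {'vfov': 61.708647746431936, 'cx': 313.53568407042457, 'cy': 236.88190748597933, 'k1': -0.042355118881029635, 'world_from_camera': array([[ 0.4029, -0.8683, -0.2893,  0.3361],
       [-0.9152, -0.3827, -0.1261, -0.5619],
       [-0.0013,  0.3156, -0.9489,  0.3724],
       [ 0.    ,  0.    ,  0.    ,  1.    ]])}
{'clock': 0.15, 'joints': array([ 1.0568,  0.3338,  0.0399,  1.4661, -0.0134,  1.3433, -0.0585]), 'dq': array([ 0.0005, -0.0018,  0.0016, -0.0042,  0.002 , -0.0012,  0.    ]), 'tau': array([  0.0033, -65.9042,   1.3677, -40.5868,   0.0169,   0.0096,
         0.0001]), 'tool_pos': array([ 0.2618, -0.5946,  0.2526]), 'ee_rot': array([-0.0006,  0.9786,  0.2059, -0.0002]), 'ft_force': array([ 0.2951, -0.1129, -0.0981]), 'wrist_torque': array([-0.015 ,  0.0229, -0.0105]), 'grasp_force': 0.0, 'opening': 1.006071293600321}
```

View pics/top0.png

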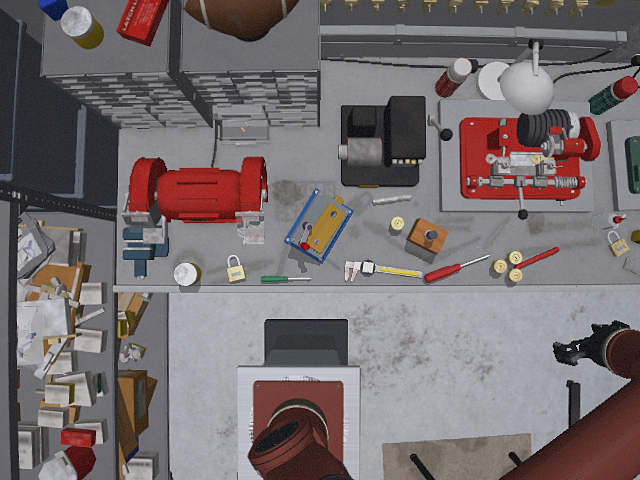

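View pics/side0.png

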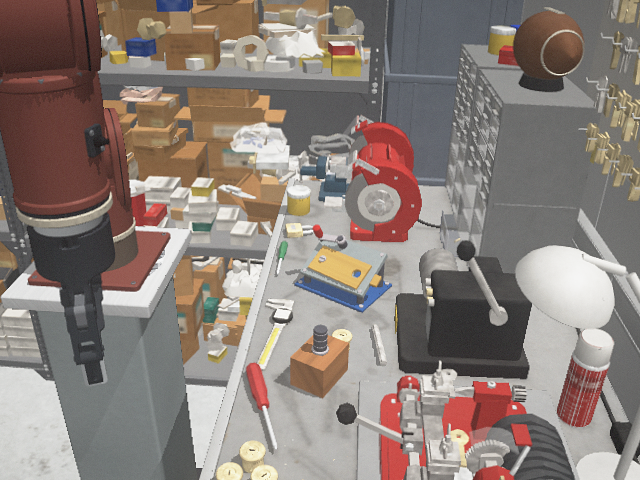

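The top view shows the holder and pin at about (428,237), the blue stand at (318,225) and the red knob at (305,245). In the side view the pin is at (320,340) and the stand at (343,275). I'll enlarge these.

Run:
```python
import cv2,numpy as np
t=cv2.imread('pics/top0.png')[180:270,280:450]; s=cv2.imread('pics/side0.png')[215:395,270:400]
t=cv2.resize(t,None,fx=4.7,fy=4.7,interpolation=cv2.INTER_CUBIC)[:, :799]
t1=cv2.resize(cv2.imread('pics/top0.png')[185:270,280:355],(375,425),interpolation=cv2.INTER_CUBIC)
s1=cv2.resize(cv2.imread('pics/side0.png')[220:310,280:400],(400,300),interpolation=cv2.INTER_CUBIC)
o=np.zeros((600,800,3),np.uint8);o[:425,:375]=t1;o[:300,380:780]=s1
t2=cv2.resize(cv2.imread('pics/top0.png')[212:262,400:450],(250,250),interpolation=cv2.INTER_CUBIC)
s2=cv2.resize(cv2.imread('pics/side0.png')[315:395,285:355],(245,280),interpolation=cv2.INTER_CUBIC)
o[310:560,380:630]=t2;o[310:590,640-90+0:795-0]=s2
cv2.imwrite('pics/crop1.png',o)
```

```text
(no output)
```

View pics/crop1.png

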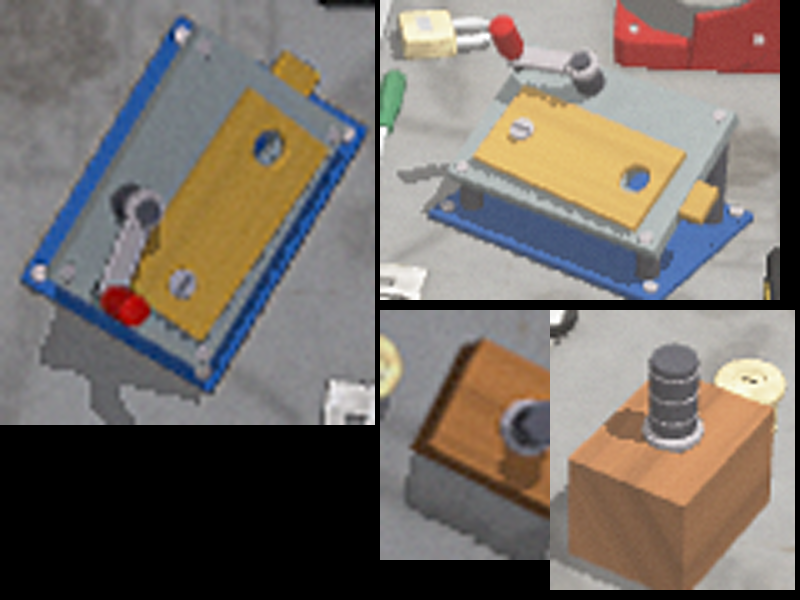

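The crop shows, in the top view, the plate hole at (333.8,214.4), the screw at (316.4,242), the clamp pivot at (308.4,226.6) and the knob at about (305,246). In the side view the hole is at (356.5,273.4) and the screw at (322.3,258.7).

Run:
```python
from h import *
np.set_printoptions(precision=4,suppress=True)
ct,cs=calibration('top'),calibration('side')
print('hole',tri([(ct,333.8,214.4),(cs,356.5,273.4)]))
print('screw',tri([(ct,316.4,242),(cs,322.3,258.7)]))
P=np.array([[183,17],[365,130],[209,392],[25,280]])/5+[280,185]
Q=np.array([onz(ct,*p,.006) for p in P]);print(Q,Q.mean(0),[np.linalg.norm(Q[i]-Q[i-1]) for i in range(4)])
e=(Q[0]-Q[1])+(Q[3]-Q[2]);print('yaw x up slope',np.arctan2(e[1],e[0])); e=Q[3]-Q[0]+Q[2]-Q[1];print('yaw y',np.arctan2(e[1],e[0])-np.pi/2)
t=cv2.imread('pics/top0.png');h=cv2.cvtColor(t,cv2.COLOR_BGR2HSV)
# holder
m=cv2.inRange(h,(5,100,60),(16,255,255));m[:, :400]=0;m[:,450:]=0;m[:205]=0;m[262:]=0
n,l,st,ce=cv2.connectedComponentsWithStats(m);i=1+st[1:,4].argmax();c=cv2.convexHull(np.argwhere(l==i)[:,::-1].astype(np.int32));r=cv2.minAreaRect(c);print(r)
for b in cv2.boxPoints(r):print(onz(ct,*b,.055))
s=cv2.imread('pics/side0.png')
np.set_printoptions(linewidth=250)
print(t[225:248,418:444].sum(2)//3)
print(s[322:362,306:336].sum(2)//3)
```

```text
hole (array([ 0.5402, -0.0915,  0.0535]), [0.0002, 0.0002])
screw (array([ 0.4718, -0.0484,  0.0568]), [0.0004, 0.0004])
[[ 0.6118 -0.0487  0.006 ]
 [ 0.5532 -0.1426  0.006 ]
 [ 0.4182 -0.0622  0.006 ]
 [ 0.4758  0.0326  0.006 ]] [ 0.5148 -0.0552  0.006 ] [np.float64(0.15850683915061334), np.float64(0.11066570904586545), np.float64(0.15714138910583414), np.float64(0.11083506187536307)]
yaw x up slope 1.018806545875518
yaw y 1.0328956541171745
((427.00006103515625, 235.50003051757812), (34.435447692871094, 25.93838882446289), 26.56505012512207)
[ 0.478  -0.2697  0.055 ]
[ 0.5356 -0.299   0.055 ]
[ 0.4974 -0.3757  0.055 ]
[ 0.4398 -0.3462  0.055 ]
[[120 115 120 118 121 117 119 117 118 116 116 118 113 110 108 110 109 119 123 125 124 125 124 124 128 126]
 [117 112 117 122 119 116 120 119 115 121 119 117 114 110 107 112 111 112 111 116 121 117 121 122 123 118]
 [108 114 114 117 115 119 114 114 117 119 121 116 119 116 116 114 115 112 110 112 116 113 118 123 127 124]
 [ 98 101 113 111 114 117 122 117 117 113 117 112 114 119 119 113 116 112 111 113 111 111 113 120 120 121]
 [108 106  99 107 
[... 1507 characters left out ...]
69  70  69  74  71  75  76  69  99 114 116 113 113 116 105 112 106 103 100 123]
 [ 47  64  88 111 117  97  68  72  74  76  71  73  70  76  97 114 112 111 111 112 106 109 105 100 106 136]
 [ 41  42  45  58  92 112 103  66  73  68  74  72  74  69  99 111 113 109 112 112 113 111 112 104 125 137]
 [ 88  60  42  47  54  64  72  75  82  75  75  72  65  83 108 108 113 109 108 108 111 111 112 109 136 141]
 [ 96 100  92  62  36  47  50  54  65  75  79  69  87 104 110 104 105 106 111 112 114 111 108 123 138 135]]
[[189 189 185 ... 181 177 179]
 [186 187 187 ... 180 177 174]
 [188 184 188 ... 180 175 176]
 ...
 [152 147 145 ... 155 123 113]
 [146 145 137 ... 125 109 110]
 [144 140 141 ... 110 112 111]]
```

```bash
cat >> h.py <<'E'
def need(p,Rt=None):
    p0,R0=tool(); d=R0.inv().apply(np.array(p)-p0)*100
    print('shift cm',d.round(2), '' if Rt is None else ('turn u',(np.degrees((R0.inv()*Rt).as_rotvec())/8).round(3)))
E
python3 - <<'E'
from h import *
np.set_printoptions(precision=4,suppress=True)
ct,cs=calibration('top'),calibration('side')
p,e=tri([(ct,433,234.3),(cs,320.7,327.9)]);print('pin top',p,e, onz(ct,433,234.3,.097), onz(cs,320.7,327.9,.097))
need([p[0],p[1],.20])
E
```

```text
pin top [ 0.4881 -0.3276  0.0973] [0.0003, 0.0003] [ 0.4885 -0.3276  0.097 ] [ 0.4878 -0.3273  0.097 ]
shift cm [ 31.48 -15.3    5.28]
```

```bash
python3 -m pendant '[[[4.5,-2.19,0.75,0,0,0,-1],[4.5,-2.19,0.75,0,0,0,-1],[4.5,-2.19,0.75,0,0,0,-1],[4.5,-2.19,0.75,0,0,0,-1],[4.5,-2.19,0.75,0,0,0,-1]]]'; python3 -m pendant '[[[4.5,-2.19,0.75,0,0,0,-1],[4.5,-2.19,0.75,0,0,0,-1],[0,0,0,0,0,0,-1],[0,0,0,0,0,0,-1],[0,0,0,0,0,0,-1]]]'
python3 - <<'E'
from h import *
np.set_printoptions(precision=4,suppress=True)
c,im=snap('wrist','w1');print(proj(c,[.488,-.3275,.097]),proj(c,[.488,-.3275,.059]),tool()[0]);need([.488,-.3275,.083])
h=cv2.cvtColor(im,cv2.COLOR_RGB2HSV);print(state()['joints'])
E
```

```text
clock: 0.65
tool_pos: [0.4226, -0.4045, 0.2159]
ee_rot: [-0.0, 0.979, 0.206, -0.0]
ft_force: [-0.1, -0.9, 0.0]
opening: 1.002
grasp_force: 0.0
clock: 1.15
tool_pos: [0.4849, -0.332, 0.2014]
ee_rot: [0.0, 0.979, 0.205, -0.0]
ft_force: [-0.7, -1.0, -0.1]
opening: 1.001
grasp_force: 0.0
[308.6852 239.7899] [309.3061 221.722 ] [ 0.4847 -0.3324  0.2015]
shift cm [ 0.5  -0.32 11.85] 
[ 0.6589  0.2481 -0.1575  1.6832  0.0418  1.2136 -0.6668]
```

View pics/w1.png

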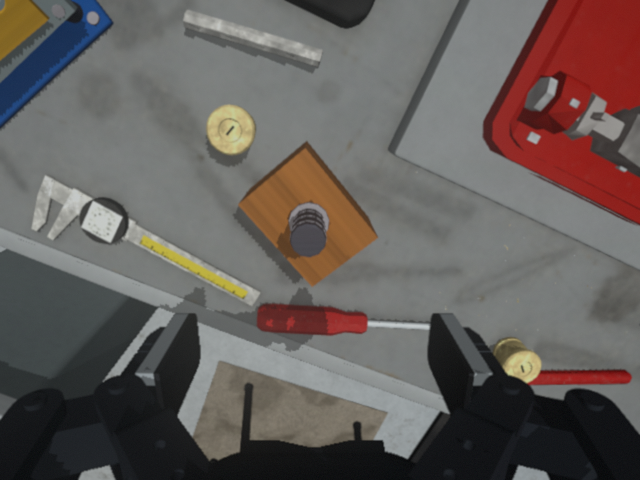

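The grip top is at (308,238) and the collar at (309,218), within about 1 mm of the prediction, so I'll descend and grip.

```bash
python3 -m pendant '[[[0.5,-0.32,2,0,0,0,-1],[0,0,3,0,0,0,-1],[0,0,3,0,0,0,-1],[0,0,2.8,0,0,0,-1],[0,0,0,0,0,0,-1]]]'
python3 - <<'E'
from h import *
need([.488,-.3275,.083])
E
```

```text
clock: 1.7
tool_pos: [0.4858, -0.3261, 0.0898]
ee_rot: [-0.002, 0.979, 0.205, -0.002]
ft_force: [-1.2, 0.0, -0.6]
opening: 1.001
grasp_force: 0.0
shift cm [0.14 0.22 0.68]
```

```bash
python3 -m pendant '[[[0,0,0,0,0,0,-1],[0,0,0,0,0,0,-1]]]'
python3 - <<'E'
from h import *
need([.488,-.3275,.083])
E
```

```text
clock: 1.9
tool_pos: [0.4897, -0.327, 0.0954]
ee_rot: [0.001, 0.979, 0.205, 0.001]
ft_force: [0.9, -0.3, -0.1]
opening: 1.001
grasp_force: 0.0
shift cm [-0.17 -0.03  1.24]
```

```bash
python3 -m pendant '[[[-0.1,0,0.6,0,0,0,-1],[0,0,0.5,0,0,0,-1],[0,0,0,0,0,0,-1],[0,0,0,0,0,0,-1],[0,0,0,0,0,0,1]]]'; python3 -m pendant '[[[0,0,0,0,0,0,1],[0,0,0,0,0,0,1],[0,0,0,0,0,0,1],[0,0,0,0,0,0,1],[0,0,0,0,0,0,1]]]'
```

```text
clock: 2.4
tool_pos: [0.4882, -0.3263, 0.0826]
ee_rot: [0.0, 0.979, 0.206, 0.0]
ft_force: [-0.6, 0.1, 0.4]
opening: 0.86
grasp_force: 0.0
clock: 2.9
tool_pos: [0.4882, -0.3263, 0.0827]
ee_rot: [0.0, 0.979, 0.206, 0.0]
ft_force: [-1.0, 0.2, 2.8]
opening: 0.238
grasp_force: 58.7
```

```bash
python3 -m pendant '[[[0,0,-2,0,0,0,1],[0,0,-3,0,0,0,1],[0,0,-4,0,0,0,1],[0,0,-4,0,0,0,1],[0,0,-4,0,0,0,1]]]'
python3 - <<'E'
from h import *
need([.50,-.12,.25])
E
```

```text
clock: 3.4
tool_pos: [0.4877, -0.3261, 0.2537]
ee_rot: [-0.0, 0.979, 0.206, -0.0]
ft_force: [0.3, -0.2, -0.4]
opening: 0.243
grasp_force: 59.4
shift cm [  9.43 -18.36   0.38]
```

```bash
python3 -m pendant '[[[1.89,-3.67,0,0,0,0,1],[1.89,-3.67,0,0,0,0,1],[1.89,-3.67,0,0,0,0,1],[1.89,-3.67,0,0,0,0,1],[1.89,-3.67,0,0,0,0,1]]]'; python3 -m pendant '[[[0,0,0,0,0,-1,1],[0,0,0,0,0,-1,1],[0,0,0,0,0,-1,1],[0,0,0,0,0,-1,1],[0,0,0,0,0,-1,1]]]';python3 -m pendant '[[[0,0,0,0,0,-1,1],[0,0,0,0,0,-1,1],[0,0,0,0,0,-1,1],[0,0,0,0,0,-1,1],[0,0,0,0,0,-1,1]]]';python3 -m pendant '[[[0,0,0,0,0,-1,1],[0,0,0,0,0,-1,1],[0,0,0,0,0,-1,1],[0,0,0,0,0,-1,1],[0,0,0,0,0,-1,1]]]'
python3 - <<'E'
from h import *
np.set_printoptions(precision=4,suppress=True)
print(state()['joints'],tool()[1].as_matrix())
c,im=snap('wrist','w2');
for p in [(.5402,-.0915,.0535),(.4718,-.0484,.0568)]: print(proj(c,p))
E
```

```text
clock: 3.9
tool_pos: [0.5003, -0.1186, 0.2522]
ee_rot: [0.0, 0.979, 0.206, -0.0]
ft_force: [1.0, -0.0, -2.0]
opening: 0.238
grasp_force: 59.5
clock: 4.4
tool_pos: [0.5004, -0.1202, 0.2521]
ee_rot: [-0.0, 0.848, 0.531, -0.0]
ft_force: [0.0, -1.0, -1.6]
opening: 0.242
grasp_force: 59.5
clock: 4.9
tool_pos: [0.5004, -0.1203, 0.2521]
ee_rot: [-0.0, 0.615, 0.789, -0.0]
ft_force: [-0.4, -0.5, -1.7]
opening: 0.242
grasp_force: 59.5
clock: 5.4
tool_pos: [0.5004, -0.1202, 0.2521]
ee_rot: [-0.0, 0.308, 0.951, -0.0]
ft_force: [0.2, -0.7, -1.6]
opening: 0.24
grasp_force: 59.5
[ 0.5313  0.0833 -0.4015  1.7733  0.0338  1.2923  1.0658] [[-0.81    0.5865 -0.0006]
 [ 0.5865  0.81    0.0002]
 [ 0.0005 -0.0002 -1.    ]]
[369.813  226.2154]
[368.0464 125.8824]
```

View pics/w2.png

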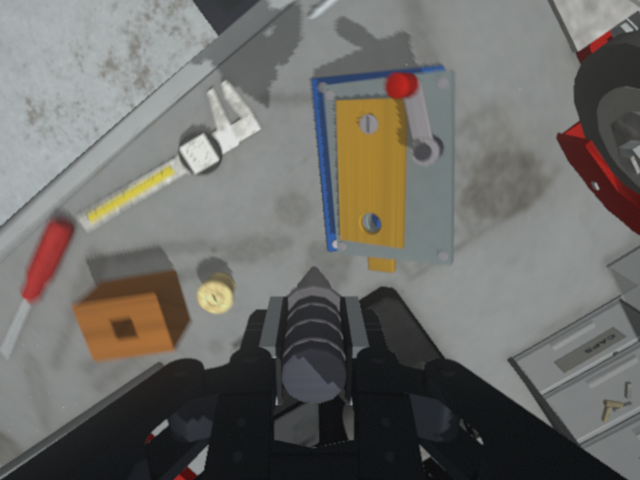

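The hole is at about (372,222), the screw at (368,123), the pivot at (426,152) and the knob at (402,83). The pin is held straight between the fingers.

```bash
cat > m.py <<'E'
from h import *
np.set_printoptions(precision=4,suppress=True)
def holes(im,box):
    x0,y0,x1,y1=box; h=cv2.cvtColor(im[y0:y1,x0:x1],cv2.COLOR_RGB2HSV)
    m=cv2.inRange(h,(13,90,60),(30,255,255))
    m=cv2.resize(m,None,fx=4,fy=4,interpolation=cv2.INTER_LINEAR);m=(m>127).astype(np.uint8)
    cs,hi=cv2.findContours(m,cv2.RETR_CCOMP,cv2.CHAIN_APPROX_NONE)
    out=[]
    for c,q in zip(cs,hi[0]):
        if q[3]>=0 and cv2.contourArea(c)>150:
            e=cv2.fitEllipse(cv2.convexHull(c)); out.append((round((e[0][0]+.5)/4-.5+x0,2),round((e[0][1]+.5)/4-.5+y0,2),round(e[1][0]/4,1),round(e[1][1]/4,1)))
    return out
E
python3 - <<'E'
from m import *
ld=lambda f:cv2.imread('pics/'+f+'.png')[:,:,::-1].copy()
print('w',holes(ld('w2'),(320,80,420,260)));print('t',holes(ld('top0'),(290,190,355,260)));print('s',holes(ld('side0'),(290,235,385,300)))
im=ld('w2');g=cv2.cvtColor(im,cv2.COLOR_RGB2GRAY)
# upslope case edge: x per row
for v in range(90,250,20):
    r=im[v,435:475].astype(int); print(v,r.sum(1).tolist())
E
```

```text
w [(371.26, 222.2, 18.5, 22.1), (368.24, 123.55, 20.2, 21.1)]
t [(316.17, 241.33, 6.1, 7.1), (333.22, 213.83, 6.7, 8.0)]
s [(355.93, 274.0, 7.7, 10.3), (322.2, 258.15, 7.4, 8.6)]
90 [373, 371, 370, 368, 370, 372, 371, 369, 375, 375, 371, 371, 371, 370, 371, 369, 355, 345, 349, 366, 384, 401, 408, 410, 412, 415, 416, 414, 415, 417, 418, 418, 418, 417, 417, 416, 413, 413, 415, 415]
110 [366, 366, 363, 365, 364, 363, 366, 364, 366, 364, 365, 365, 364, 362, 363, 359, 349, 337, 343, 362, 388, 408, 412, 411, 413, 413, 409, 410, 408, 409, 408, 402, 400, 402, 402, 402, 405, 402, 405, 402]
130 [366, 366, 366, 365, 366, 363, 365, 363, 364, 363, 362, 364, 363, 364, 365, 366, 353, 340, 332, 348, 364, 375, 375, 373, 368, 373, 366, 373, 377, 384, 384, 389, 389, 387, 385, 380, 377, 375, 374, 371]
150 [424, 425, 413, 375, 313, 247, 215, 241, 292, 330, 352, 358, 360, 362, 361, 359, 348, 331, 328, 342, 370, 385, 391, 396, 395, 398, 399, 399, 397, 397, 394, 393, 394, 393, 394, 396, 402, 405, 405, 403]
170 [359, 361, 361, 361, 361, 363, 362, 361, 364, 364, 361, 361, 364, 363, 364, 359, 345, 334, 332, 359, 387, 396, 395, 389, 389, 386, 377, 373, 368, 366, 370, 370, 370, 370, 367, 364, 359, 353, 346, 340]
190 [364, 365, 366, 366, 368, 369, 368, 366, 363, 364, 366, 368, 364, 365, 366, 364, 351, 332, 330, 353, 376, 388, 388, 392, 388, 387, 375, 360, 349, 341, 337, 332, 325, 321, 317, 316, 314, 316, 313, 311]
210 [369, 366, 371, 367, 370, 367, 368, 369, 367, 364, 365, 365, 369, 368, 368, 365, 347, 331, 333, 363, 376, 374, 369, 369, 371, 372, 369, 370, 367, 367, 364, 369, 368, 372, 375, 376, 372, 369, 357, 345]
230 [368, 369, 368, 367, 370, 373, 371, 371, 369, 370, 372, 369, 364, 369, 368, 365, 347, 335, 344, 363, 379, 386, 391, 395, 399, 399, 401, 400, 396, 396, 389, 386, 382, 368, 367, 367, 365, 370, 375, 377]
```

```bash
cat > g.py <<'E'
from m import *
# frame from yaw
def frame(yaw):
    xh=np.array([np.cos(yaw),np.sin(yaw),0]);s,c=.5,np.sqrt(3)/2
    X=c*xh+s*np.array([0,0,1]);Z=c*np.array([0,0,1])-s*xh;return np.c_[X,np.cross(Z,X),Z]
E
python3 - <<'E'
from g import *
ct,cs=calibration('top'),calibration('side'); cw=calibration('wrist')
S=[(ct,316.17,241.33),(cs,322.2,258.15),(cw,368.24,123.55)];H=[(ct,333.22,213.83),(cs,355.93,274.),(cw,371.26,222.2)]
for L in (S,H):
    print(tri(L),tri(L[:2])[0],tri([L[0],L[2]])[0],tri(L[1:])[0])
a,b=onz(cw,452.5,90,.09),onz(cw,452.3,230,.09);e=a-b;print('yaw edge',np.arctan2(e[1],e[0])-np.pi/2,a,b)
# foot/case corners (rivets on upslope edge)
for y in (1.0,1.02,1.04,1.06):
    F=frame(y);s=tri(S)[0];h=tri(H)[0];print(y,F.T@(h-s))
E
```

```text
(array([ 0.4715, -0.0477,  0.0575]), [0.0015, 0.0004, 0.0018]) [ 0.4724 -0.0479  0.0578] [ 0.4728 -0.0469  0.038 ] [ 0.4708 -0.0475  0.0573]
(array([ 0.54  , -0.0893,  0.0504]), [0.0019, 0.0006, 0.0014]) [ 0.5405 -0.0902  0.0515] [ 0.543  -0.0898  0.0371] [ 0.5392 -0.0884  0.0501]
yaw edge 1.0549393080038212 [0.4803 0.0076 0.09  ] [ 0.5657 -0.0408  0.09  ]
1.0 [-0.0018 -0.08   -0.0071]
1.02 [-0.0031 -0.0801 -0.0063]
1.04 [-0.0045 -0.0801 -0.0055]
1.06 [-0.0059 -0.08   -0.0047]
```

```bash
cat >> g.py <<'E'
YAW=1.045
F=frame(YAW)
SC=np.array([.4715,-.0477,.0575])
C=SC-.080*F[:,1]-.007*F[:,2]
RT=R.from_matrix(np.c_[F[:,1],F[:,0],-F[:,2]])
E
python3 - <<'E'
from g import *
print('C',C); need(C+.12*F[:,2],RT)
p,R0=tool();print(R0.apply([0,0,1]))
E
```

```text
C [ 0.5425 -0.0848  0.0514]
shift cm [-1.93 -0.65  9.68] ('turn u', array([-3.749,  0.169, -0.645]))
[-0.0005  0.0001 -1.    ]
```

```bash
python3 -m pendant '[[[-0.48,-0.16,0.5,-0.94,0.04,-0.16,1],[0,0,0,-0.94,0.04,-0.16,1],[0,0,0,-0.94,0.04,-0.16,1],[0,0,0,-0.94,0.04,-0.16,1],[0,0,0,0,0,0,1]]]'
python3 - <<'E'
from g import *
print(state()['joints']); need(C+.12*F[:,2],RT)
E
```

```text
clock: 5.95
tool_pos: [0.5017, -0.1277, 0.2456]
ee_rot: [0.07, 0.263, 0.929, 0.251]
ft_force: [-0.2, -0.7, -1.8]
opening: 0.237
grasp_force: 59.6
[ 0.7639  0.0734 -0.278   1.8913 -0.5463  1.2016  1.7141]
shift cm [-1.4  -4.72  7.69] ('turn u', array([ 0.024,  0.072, -0.159]))
```

```bash
python3 -m pendant '[[[-0.47,1.0,2.3,0,0.07,-0.16,1],[-0.47,-2.8,2.7,0,0,0,1],[-0.46,-2.9,2.7,0,0,0,1],[0,0,0,0,0,0,1],[0,0,0,0,0,0,1]]]'
python3 - <<'E'
from g import *
c,im=snap('wrist','w3'); print(holes(im,(200,0,480,300))); print(proj(c,C+.005*F[:,2]),proj(c,SC)); need(C+.12*F[:,2],RT)
E
```

```text
clock: 6.45
tool_pos: [0.5157, -0.1325, 0.1579]
ee_rot: [0.067, 0.247, 0.934, 0.25]
ft_force: [0.7, 0.6, -1.8]
opening: 0.24
grasp_force: 59.6
[(296.72, 238.79, 26.7, 30.0), (305.14, 104.48, 27.6, 28.9)]
[304.3248 240.8414] [304.4876 104.9131]
shift cm [ 0.16 -0.66  0.03] ('turn u', array([ 0.008, -0.003,  0.074]))
```

View pics/w3.png

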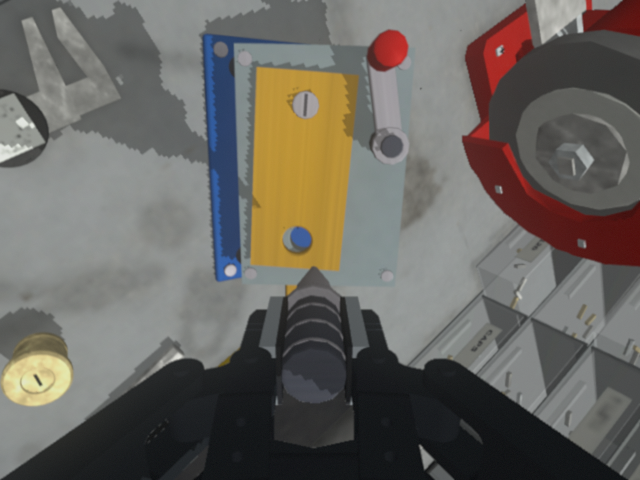

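The view is nearly along the face normal. The plate hole is at about (297,239) with the blue-seen case hole shifted to its right, the screw is at (305,104), the pivot at (390,146), the knob at (389,48) and the pin tip at (315,270).

```bash
cat > edge.py <<'E'
from g import *
im=cv2.imread('pics/w3.png');c=calibration('wrist');g=cv2.GaussianBlur(cv2.cvtColor(im,cv2.COLOR_BGR2GRAY),(0,0),1).astype(float)
def fit(a,b,vert,w=7):
    pts=[]
    for t in np.linspace(.03,.97,60):
        p=np.array(a)*(1-t)+np.array(b)*t
        k=int(round(p[1] if vert else p[0])); q=int(round(p[0] if vert else p[1]))
        l=g[k,q-w:q+w+1] if vert else g[q-w:q+w+1,k]
        d=abs(np.gradient(l)); j=d.argmax()
        if d[j]>5: pts.append((q-w+j,k) if vert else (k,q-w+j))
    n=[]
    for u,v in pts:
        o,r=ray(c,u,v);n.append(r)
    n=np.array(n);keep=np.ones(len(n),bool)
    for _ in range(6):
        _,s,V=np.linalg.svd(n[keep]);e=abs(n@V[2]);keep=e<max(2.0*np.median(e[keep]),.0015)
    print(len(n),keep.sum(),'resid px',(e[keep].mean()*400).round(2)); return V[2]
L=fit((238,62),(247,262),1);Rr=fit((410,90),(395,270),1)
d=np.cross(L,Rr);d/=np.linalg.norm(d);d*=-np.sign(d[0]);print('Ydir',d,'yaw',np.arctan2(d[1],d[0])-np.pi/2)
T=fit((240,45),(365,43),0);B=fit((255,283),(390,284),0)
d2=np.cross(T,B);d2/=np.linalg.norm(d2);d2*=np.sign(d2[2]);print('Xdir',d2,'yaw',np.arctan2(d2[1],d2[0]),'slope',np.degrees(np.arcsin(d2[2])))
print(F[:,0],F[:,1])
E
python3 edge.py
```

```text
60 57 resid px 0.25
28 28 resid px 1.69
Ydir [-0.7963  0.5673 -0.2101] yaw 0.951820962525451
60 58 resid px 0.2
23 9 resid px 0.23
Xdir [0.421  0.679  0.6015] yaw 1.015762047255104 slope 36.97675451010079
[0.4347 0.749  0.5   ] [-0.8649  0.5019  0.    ]
```

```bash
cat >> edge.py <<'E'
print('---')
for n in (L,Rr):
    y=np.cross(n,[0,0,1]);y*=-np.sign(y[0]);print('yaw from edge',np.arctan2(y[1],y[0])-np.pi/2)
# X dir perpendicular to T normal with slope 30
from scipy.optimize import brentq
f=lambda a:T@frame(a)[:,0]
print('yaw from T',brentq(f,.7,1.4))
for a in ((405,90,399,220),): 
    for v in range(90,260,25): print(v,g[v,392:420].round().astype(int).tolist())
E
python3 edge.py | sed -n '/---/,$p'
```

```text
---
yaw from edge 1.0279464950791506
yaw from edge 1.1454014354338615
yaw from T 1.036448903812105
90 [157, 156, 156, 155, 152, 147, 142, 140, 139, 139, 139, 139, 139, 139, 140, 140, 140, 140, 140, 142, 144, 146, 147, 147, 147, 147, 146, 144]
115 [158, 159, 158, 158, 157, 157, 155, 151, 146, 141, 140, 139, 139, 139, 140, 140, 140, 140, 141, 142, 144, 144, 144, 144, 144, 143, 143, 144]
140 [83, 83, 83, 84, 84, 84, 85, 89, 100, 118, 138, 151, 157, 159, 157, 153, 144, 136, 131, 130, 131, 133, 135, 137, 138, 138, 139, 139]
165 [142, 142, 141, 140, 140, 139, 139, 139, 139, 139, 139, 138, 136, 130, 123, 119, 117, 116, 116, 116, 116, 116, 115, 114, 112, 110, 108, 106]
190 [140, 140, 140, 140, 140, 140, 140, 140, 140, 138, 135, 128, 121, 116, 114, 114, 114, 114, 115, 115, 115, 115, 114, 114, 114, 115, 115, 115]
215 [140, 140, 141, 141, 141, 141, 141, 140, 137, 132, 127, 124, 123, 121, 120, 118, 115, 113, 111, 109, 107, 106, 105, 104, 104, 104, 105, 107]
240 [142, 141, 141, 141, 140, 140, 140, 141, 142, 143, 144, 145, 145, 145, 145, 145, 145, 145, 145, 146, 146, 147, 147, 147, 147, 147, 147, 147]
```

```bash
sed -i 's/YAW=1.045/YAW=1.037/' g.py
python3 - <<'E'
from g import *
im=cv2.imread('pics/w3.png')[:,:,::-1];c=calibration('wrist')
for v in (232,238,244): print(v,[tuple(map(int,x)) for x in im[v,278:318]])
print(proj(c,C+.005*F[:,2]), [proj(c,C+d*F[:,0]) for d in (-.009,.009)],proj(c,C-.009*F[:,0]-.01*F[:,2]), proj(c,C+.009*F[:,0]-.01*F[:,2]))
h=cv2.cvtColor(np.ascontiguousarray(im),cv2.COLOR_RGB2HSV);m=cv2.inRange(h,(100,150,40),(125,255,255))[215:265,275:325]
cs,_=cv2.findContours(m,0,1);k=max(cs,key=cv2.contourArea);print(cv2.boundingRect(k),cv2.minEnclosingCircle(k))
E
```

```text
232 [(178, 140, 58), (180, 142, 57), (181, 143, 56), (182, 143, 56), (184, 146, 59), (182, 147, 71), (169, 146, 101), (148, 142, 125), (134, 139, 135), (132, 140, 138), (134, 142, 139), (134, 144, 142), (122, 135, 146), (91, 112, 151), (68, 97, 153), (62, 95, 153), (64, 94, 153), (63, 94, 153), (63, 93, 152), (63, 92, 152), (64, 94, 153), (63, 94, 153), (63, 93, 153), (64, 94, 154), (63, 95, 154), (64, 95, 155), (65, 95, 155), (64, 93, 154), (63, 93, 153), (73, 93, 144), (103, 98, 110), (136, 110, 69), (161, 127, 54), (174, 137, 56), (177, 140, 57), (176, 138, 55), (175, 139, 55), (175, 139, 56), (174, 137, 55), (174, 137, 55)]
238 [(178, 140, 56), (180, 141, 55), (186, 146, 56), (187, 148, 63), (162, 139, 91), (138, 138, 129), (133, 142, 141), (133, 142, 140), (135, 143, 141), (134, 143, 140), (137, 146, 144), (129, 136, 134), (100, 106, 107), (77, 91, 118), (65, 92, 146), (62, 94, 153), (62, 93, 153), (63, 94, 154), (62, 94, 153), (62, 94, 153), (63, 95, 153), (63, 94, 153), (63, 94, 153), (63, 95, 154), (62, 94, 153), (63, 94, 154), (64, 95, 155), (63, 94, 155), (64, 96, 156), (64
[... 266 characters left out ...]
), (132, 125, 108), (130, 136, 131), (132, 141, 140), (132, 141, 139), (133, 142, 140), (134, 144, 142), (132, 141, 140), (114, 120, 118), (93, 95, 90), (83, 84, 79), (83, 86, 86), (79, 88, 104), (73, 90, 125), (67, 93, 142), (63, 93, 148), (61, 93, 151), (61, 93, 153), (63, 95, 154), (61, 92, 153), (62, 93, 153), (61, 94, 153), (63, 95, 155), (61, 94, 154), (62, 94, 154), (66, 93, 147), (77, 87, 120), (95, 85, 79), (118, 95, 49), (150, 118, 50), (172, 135, 56), (174, 137, 56), (175, 137, 57), (174, 136, 56), (173, 136, 56)]
[302.2291 239.1397] [array([288.1334, 236.3942]), array([316.7308, 236.8539])] [289.0382 231.6443] [316.5996 232.0886]
(17, 16, 18, 14) ((25.5, 22.5), 9.300638198852539)
```

```bash
sed -i 's/^RT=/C=C+.0008*F[:,0]\nRT=/' g.py
python3 - <<'E'
from g import *
im=cv2.imread('pics/w3.png');c=calibration('wrist');p,R0=tool()
for dx in (0,-.001,.001): print(dx,[proj(c,p+R0.apply([dx,0,.0277-z])).round(1) for z in (.042,0,-.046)])
g=cv2.cvtColor(im,cv2.COLOR_BGR2GRAY)
cv2.imwrite('pics/w3z.png',cv2.resize(im[250:420,240:400],None,fx=3.5,fy=3.5,interpolation=cv2.INTER_CUBIC))
need(C+.105*F[:,2]-.0015*F[:,0],RT)
E
```

```text
0 [array([314.5, 375.5]), array([314.3, 310.4]), array([314.1, 267.3])]
-0.001 [array([314.5, 378.1]), array([314.3, 312.6]), array([314.1, 269.1])]
0.001 [array([314.5, 372.8]), array([314.3, 308.3]), array([314.1, 265.6])]
shift cm [ 0.2  -0.79  1.5 ] ('turn u', array([ 0.008, -0.032,  0.123]))
```

View pics/w3z.png

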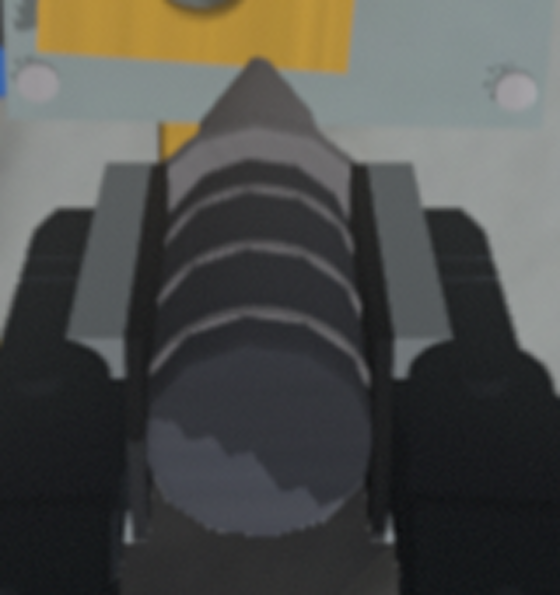

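The pin grip top is at (314.3,376) and its tip at (314,269), so the pin is coaxial with the tool, about 0.6 mm towards tool -x.

```bash
python3 -m pendant '[[[0.26,-0.79,0,0,-0.03,0.12,1],[0,0,1,0,0,0,1],[0,0,0.5,0,0,0,1],[0,0,0,0,0,0,1],[0,0,0,0,0,0,1]]]'
python3 - <<'E'
from g import *
c,im=snap('wrist','w4'); need(C+.105*F[:,2]-.0015*F[:,0]+.0006*F[:,1],RT);p,R0=tool();print(F.T@(p-C))
print(holes(im,(200,100,480,300)),proj(c,C+.005*F[:,2]))
v=int(proj(c,C)[1]);r=im[v-2:v+3,270:330].astype(int).mean(0);print(v,[tuple(map(int,x)) for x in r])
print([proj(c,C+d*F[:,0]) for d in (-.009,.009)])
E
```

```text
clock: 7.0
tool_pos: [0.5136, -0.1315, 0.1404]
ee_rot: [0.068, 0.255, 0.932, 0.251]
ft_force: [-0.2, -0.4, -1.6]
opening: 0.239
grasp_force: 59.6
shift cm [-0.03  0.18 -0.07] ('turn u', array([ 0.012, -0.003, -0.   ]))
[-0.0033  0.0009  0.1043]
[(310.3, 249.24, 27.7, 31.4)] [319.3797 252.2067]
249 [(175, 138, 56), (175, 137, 56), (174, 136, 56), (175, 137, 56), (177, 139, 57), (177, 140, 57), (180, 142, 58), (181, 143, 57), (181, 143, 57), (182, 143, 57), (181, 143, 56), (180, 142, 56), (179, 141, 56), (178, 140, 55), (179, 141, 56), (178, 140, 56), (178, 139, 55), (176, 138, 55), (175, 138, 55), (175, 137, 54), (176, 138, 55), (177, 139, 55), (179, 142, 55), (186, 145, 56), (184, 146, 64), (158, 139, 97), (136, 139, 131), (131, 140, 139), (131, 140, 138), (131, 140, 137), (132, 140, 139), (136, 145, 143), (129, 137, 135), (99, 105, 107), (76, 87, 110), (65, 88, 132), (63, 92, 146), (61, 93, 151), (61, 93, 152), (62, 93, 152), (61, 92, 152), (61, 93, 152), (61, 93, 152), (61, 93, 152), (62, 93, 153), (61, 93, 153), (62, 93, 153), (61, 93, 153), (61, 93, 153), (61, 92, 154), (61, 93, 153), (61, 93, 153), (61, 92, 152), (62, 93, 154), (66, 91, 144), (87, 87, 98), (117, 94, 54), (150, 117, 48), (170, 133, 53), (174, 136, 54)]
[array([304.0963, 249.2589]), array([334.4007, 249.2439])]
```

```bash
sed -i 's/C=C+.0008/C=C+.0005/' g.py; python3 -m pendant '[[[0,0.2,1.0,0,0,0,1],[0,0,1.0,0,0,0,1],[0,0,0.4,0,0,0,1],[0,0,0,0,0,0,1],[0,0,0,0,0,0,1]]]'
python3 - <<'E'
from g import *
p,R0=tool();print(F.T@(p-C),R0.apply([0,0,1]),-F[:,2]);need(C+.0777*F[:,2]-.0012*F[:,0]+.0006*F[:,1],RT)
E
```

```text
clock: 7.55
tool_pos: [0.5206, -0.1199, 0.1205]
ee_rot: [0.068, 0.255, 0.932, 0.251]
ft_force: [-0.1, 0.9, 0.0]
opening: 0.238
grasp_force: 59.6
[-0.0012  0.001   0.0801] [ 0.2545  0.4321 -0.8652] [ 0.2544  0.4304 -0.866 ]
shift cm [-0.05  0.    0.24] ('turn u', array([ 0.012, -0.006, -0.002]))
```

```bash
python3 -m pendant '[[[-0.04,0,0.3,0,0,0,1],[0,0,0.3,0,0,0,1],[0,0,0,0,0,0,1]]]';python3 -m pendant '[[[0,0,0.3,0,0,0,1],[0,0,0.3,0,0,0,1],[0,0,0,0,0,0,1]]]'
python3 - <<'E'
from g import *
s=state();p,R0=tool(s);print(F.T@(p-C),F.T@s['ft_force'],s['wrist_torque'])
E
```

```text
clock: 7.85
tool_pos: [0.5224, -0.1173, 0.1151]
ee_rot: [0.068, 0.255, 0.932, 0.251]
ft_force: [0.6, -0.6, -1.3]
opening: 0.243
grasp_force: 59.6
clock: 8.15
tool_pos: [0.5238, -0.1146, 0.1098]
ee_rot: [0.068, 0.255, 0.932, 0.251]
ft_force: [0.2, -0.9, -1.6]
opening: 0.236
grasp_force: 59.6
[-0.0012  0.0009  0.0678] [-1.345  -0.6482 -1.0787] [-0.6459  0.4044  0.0072]
```

```bash
python3 -m pendant '[[[0,0.06,0.4,0,0,0,1],[0,0.06,0.4,0,0,0,1],[0,0,0,0,0,0,1]]]';python3 -m pendant '[[[0,0,0.4,0,0,0,1],[0,0,0.4,0,0,0,1],[0,0,0,0,0,0,1]]]'
python3 - <<'E'
from g import *
s=state();p,R0=tool(s);print(F.T@(p-C),F.T@s['ft_force'],s['wrist_torque'])
E
```

```text
clock: 8.45
tool_pos: [0.5262, -0.1106, 0.1032]
ee_rot: [0.068, 0.255, 0.932, 0.25]
ft_force: [-1.1, -1.9, -3.6]
opening: 0.242
grasp_force: 59.6
clock: 8.75
tool_pos: [0.5282, -0.1066, 0.0962]
ee_rot: [0.068, 0.255, 0.932, 0.251]
ft_force: [-1.8, -1.2, -4.3]
opening: 0.239
grasp_force: 59.5
[-0.0001  0.0012  0.0515] [-3.8065  0.9833 -2.742 ] [-1.1587  0.9253  0.1559]
```

```bash
python3 -m pendant '[[[-0.05,0,0.3,0,0,0,1],[0,0,0.3,0,0,0,1],[0,0,0,0,0,0,1]]]'
python3 - <<'E'
from g import *
s=state();p,R0=tool(s);print(F.T@(p-C),F.T@s['ft_force'],s['wrist_torque'])
E
```

```text
clock: 9.05
tool_pos: [0.53, -0.1042, 0.0912]
ee_rot: [0.067, 0.255, 0.932, 0.251]
ft_force: [-3.3, 0.2, -5.7]
opening: 0.24
grasp_force: 59.5
[0.     0.0009 0.0456] [-4.1269  2.9921 -4.178 ] [-0.9232  1.3043  0.3333]
```

```bash
python3 -m pendant '[[[0.05,0,0.3,0,0,0,1],[0,0,0.3,0,0,0,1],[0,0,0,0,0,0,1]]]'
python3 - <<'E'
from g import *
s=state();p,R0=tool(s);print(F.T@(p-C),F.T@s['ft_force'],s['wrist_torque'])
E
```

```text
clock: 9.35
tool_pos: [0.5314, -0.1017, 0.0862]
ee_rot: [0.068, 0.255, 0.932, 0.251]
ft_force: [-3.6, 0.1, -4.7]
opening: 0.239
grasp_force: 59.5
[0.     0.001  0.0399] [-3.8791  3.139  -3.2065] [-1.0116  1.2856  0.2735]
```

Sliding in easily; 7 mm remain.

```bash
python3 -m pendant '[[[0.03,0,0.3,0,0,0,1],[0,0,0.3,0,0,0,1],[0,0,0,0,0,0,1]]]'; python3 -m pendant '[[[0,0,0.15,0,0,0,1],[0,0,0.1,0,0,0,1],[0,0,0,0,0,0,1]]]';python3 - <<'E'
from g import *
s=state();p,R0=tool(s);print(F.T@(p-C),F.T@s['ft_force'],s['wrist_torque'])
E
```

```text
clock: 9.65
tool_pos: [0.5328, -0.0991, 0.0812]
ee_rot: [0.068, 0.255, 0.932, 0.251]
ft_force: [-3.0, -0.1, -4.6]
opening: 0.241
grasp_force: 59.5
clock: 9.95
tool_pos: [0.5332, -0.0986, 0.0801]
ee_rot: [0.068, 0.255, 0.932, 0.251]
ft_force: [-11.7, -4.3, 9.0]
opening: 0.239
grasp_force: 61.4
[-0.      0.001   0.0328] [-3.8347  7.8878 12.5883] [-0.3129  2.0941  0.9562]
```

```bash
python3 -m pendant '[[[0,0,0.1,0,0,0,1],[0,0,0,0,0,0,1],[0,0,-0.1,0,0,0,0],[0,0,0,0,0,0,0],[0,0,0,0,0,0,0]]]'; python3 -m pendant '[[[0,0,-0.5,0,0,0,0],[0,0,-2,0,0,0,0],[0,0,-4,0,0,0,0],[0,0,-4,0,0,0,0],[0,0,-3,0,0,0,0]]]';python3 -m pendant '[[[0,0,0,0,0,0,0],[0,0,0,0,0,0,0]]]';python3 - <<'E'
from g import *
s=state();p,R0=tool(s);print(F.T@(p-C),s['joints'])
c,im=snap('wrist','w5');print(proj(c,C+.005*F[:,2]),proj(c,C+.047*F[:,2]),proj(c,SC))
h=cv2.cvtColor(im,cv2.COLOR_RGB2HSV);m=cv2.inRange(h,(0,150,80),(6,255,255))|cv2.inRange(h,(174,150,80),(180,255,255));m[200:]=0;m[:,430:]=0
n,l,st,ce=cv2.connectedComponentsWithStats(m);print(st[1:],ce[1:])
E
```

```text
clock: 10.45
tool_pos: [0.5344, -0.0981, 0.0798]
ee_rot: [0.069, 0.255, 0.931, 0.251]
ft_force: [0.7, -0.4, -0.1]
opening: 0.497
grasp_force: 0.0
clock: 10.95
tool_pos: [0.4991, -0.1577, 0.1985]
ee_rot: [0.069, 0.255, 0.932, 0.25]
ft_force: [0.6, -0.6, -0.2]
opening: 0.5
grasp_force: 0.0
clock: 11.15
tool_pos: [0.4994, -0.1568, 0.1965]
ee_rot: [0.069, 0.255, 0.931, 0.25]
ft_force: [-0.5, 0.8, -0.8]
opening: 0.5
grasp_force: 0.0
[-0.      0.0005  0.1672] [ 0.791   0.152  -0.263   1.9123 -0.5395  1.1405  1.8116]
[313.6693 220.7763] [313.7803 239.3044] [312.9349 106.1635]
[[369  46  27  30 605]] [[381.6562  60.3967]]
```

View pics/w5.png

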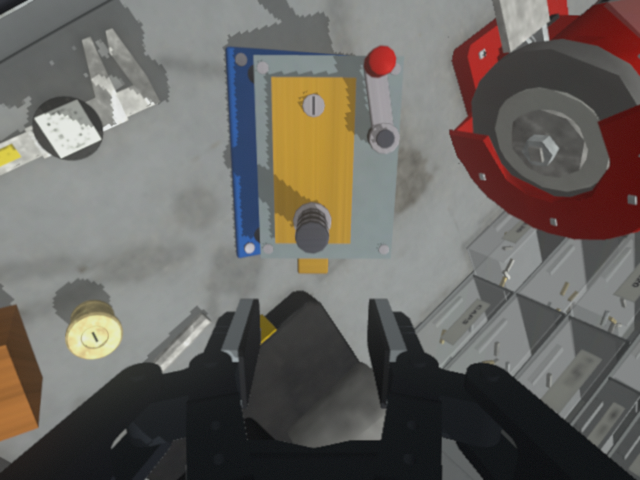

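The pin stands home along the face normal (top at (313,236)). The clamp knob is at (381,59) and its pivot at (383,138), so the clamp is nearly fully open.

```bash
cat >> g.py <<'E'
def onface(c,u,v,z):
    o,r=ray(c,u,v);n=F[:,2];t=(z-(o-C)@n)/(r@n);return F.T@(o+t*r-C)
E
python3 - <<'E'
from g import *
c=calibration('wrist');k=onface(c,380.5,59,.053);print('knob',k)
for z in (.022,.027,.032):
    v=onface(c,383.5,138,z);d=k-v;print(v,np.hypot(*d[:2]),np.arctan2(-d[0],d[1]))
im=cv2.imread('pics/w5.png')[:,:,::-1].copy();print(holes(im,(240,60,380,260)));print(proj(c,SC))
p,R0=tool();print(F.T@R0.as_matrix())
E
```

```text
knob [0.0359 0.1056 0.053 ]
[0.0449 0.0615 0.022 ] 0.04501532571096923 0.20165289006646217
[0.0441 0.0619 0.027 ] 0.044467719021751534 0.1844706754277926
[0.0432 0.0623 0.032 ] 0.04393356544873857 0.16686534615426715
[(313.17, 105.09, 23.2, 24.0)]
[312.8343 107.7311]
[[ 0.      1.      0.0018]
 [ 1.     -0.      0.001 ]
 [ 0.001   0.0018 -1.    ]]
```

```bash
python3 -m pendant '[[[2.6,1.75,0,0,0,0,1],[2.6,1.75,0,0,0,0,1],[2.6,1.75,0,0,0,0,1],[2.6,1.75,0,0,0,0,1],[0,0,0,0,0,0,1]]]'; python3 -m pendant '[[[0,0,1,0,0,0,1],[0,0,2,0,0,0,1],[0,0,2,0,0,0,1],[0,0,1,0,0,0,1],[0,0,0,0,0,0,1]]]';python3 - <<'E'
from g import *
s=state();p,R0=tool(s);print(F.T@(p-C),F.T@R0.as_matrix(),s['joints'])
snap('side','s6')
t=cv2.imread('pics/s6.png')[150:330,230:470];cv2.imwrite('pics/s6c.png',cv2.resize(t,None,fx=3,fy=3,interpolation=cv2.INTER_CUBIC))
E
```

```text
clock: 11.7
tool_pos: [0.4389, -0.0477, 0.2309]
ee_rot: [0.067, 0.253, 0.932, 0.251]
ft_force: [-0.1, 0.2, 1.0]
opening: -0.001
grasp_force: 0.0
clock: 12.2
tool_pos: [0.4552, -0.0247, 0.1774]
ee_rot: [0.066, 0.255, 0.931, 0.251]
ft_force: [-0.3, -1.8, 1.1]
opening: -0.001
grasp_force: 0.0
[0.0694 0.1057 0.105 ] [[ 0.0012  1.      0.0018]
 [ 1.     -0.0012  0.0042]
 [ 0.0042  0.0018 -1.    ]] [ 0.7111 -0.0351 -0.3728  2.1501 -0.6341  1.0169  1.7147]
```

View pics/s6c.png

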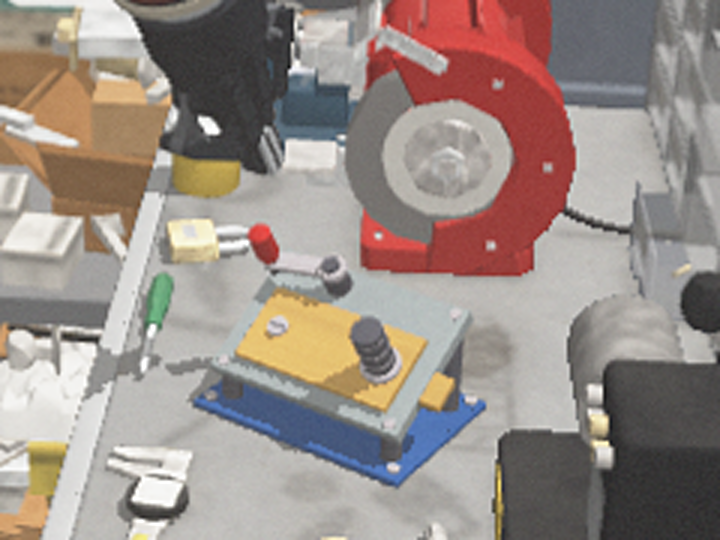

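The side view shows the pin seated with its collar on the plate. The closed fingers are above and behind the knob, clear of the grinder.

```bash
python3 -m pendant '[[[0,0,2,0,0,0,1],[0,0,2,0,0,0,1],[0,0,1.3,0,0,0,1],[0,0,0,0,0,0,1],[0,-0.5,0,0,0,0,1]]]'; python3 -m pendant '[[[0,-0.5,0,0,0,0,1],[0,-0.3,0,0,0,0,1],[0,0,0,0,0,0,1]]]';python3 - <<'E'
from g import *
s=state();p,R0=tool(s);print(F.T@(p-C),F.T@s['ft_force'])
E
```

```text
clock: 12.75
tool_pos: [0.4675, -0.0067, 0.1317]
ee_rot: [0.069, 0.254, 0.932, 0.251]
ft_force: [-0.4, -0.5, 0.1]
opening: -0.004
grasp_force: 0.0
clock: 13.05
tool_pos: [0.4636, -0.0132, 0.1272]
ee_rot: [0.069, 0.255, 0.931, 0.25]
ft_force: [0.1, -0.2, 0.2]
opening: 0.003
grasp_force: 0.0
[0.0566 0.1043 0.0545] [-0.0225 -0.141   0.2091]
```

```bash
python3 -m pendant '[[[-0.1,-0.5,0,0,0,0,1],[-0.1,-0.5,0,0,0,0,1],[-0.2,-0.5,0,0,0,0,1],[0,0,0,0,0,0,1]]]';python3 - <<'E'
from g import *
s=state();p,R0=tool(s);print(F.T@(p-C),F.T@s['ft_force'])
E
python3 -m pendant '[[[-0.3,-0.5,0,0,0,0,1],[-0.4,-0.5,0,0,0,0,1],[-0.4,-0.3,0,0,0,0,1],[0,0,0,0,0,0,1]]]';python3 - <<'E'
from g import *
s=state();p,R0=tool(s);print(F.T@(p-C),F.T@s['ft_force'])
c,im=snap('wrist','w7')
h=cv2.cvtColor(im,cv2.COLOR_RGB2HSV);m=cv2.inRange(h,(0,150,80),(6,255,255))|cv2.inRange(h,(174,150,80),(180,255,255))
n,l,st,ce=cv2.connectedComponentsWithStats(m)
for i in range(1,n):
    if st[i,4]>150: print(st[i],ce[i],onface(c,*ce[i],.050))
E
```

```text
clock: 13.45
tool_pos: [0.4603, -0.0263, 0.1191]
ee_rot: [0.068, 0.255, 0.931, 0.25]
ft_force: [-0.3, -0.3, 0.6]
opening: -0.001
grasp_force: 0.0
[0.0413 0.1005 0.054 ] [-0.0423  0.1575  0.7462]
clock: 13.85
tool_pos: [0.4642, -0.0415, 0.1124]
ee_rot: [0.068, 0.255, 0.931, 0.25]
ft_force: [0.6, 1.1, -0.3]
opening: -0.005
grasp_force: 0.0
[0.0284 0.0894 0.0538] [ 0.9484  0.0915 -0.915 ]
[  449    59   191   380 15799] [530.7222 239.5231] [0.0997 0.1284 0.05  ]
[624  81  16  32 322] [632.1211  97.059 ] [0.1239 0.1735 0.05  ]
[ 588  122   52  100 3459] [618.0951 176.8017] [0.1249 0.1494 0.05  ]
[ 234  309   42   61 1706] [255.5205 339.4771] [0.0075 0.091  0.05  ]
```

The knob is now at face coordinates (7.5, 91) mm, a clamp angle of about 0.9 rad. I'll go round to its +Y side.

```bash
python3 -m pendant '[[[0,1,0,0,0,0,1],[1.5,0.3,0,0,0,0,1],[1.7,0,0,0,0,0,1],[0,0,0,0,0,0,1],[0,-2,0,0,0,0,1]]]'; python3 -m pendant '[[[0,-1.9,0,0,0,0,1],[0,0,0,0,0,0,1],[-0.5,0,0,0,0,0,1],[-0.5,0,0,0,0,0,1],[0,0,0,0,0,0,1]]]';python3 - <<'E'
from g import *
s=state();p,R0=tool(s);print(F.T@(p-C),F.T@s['ft_force'])
E
```

```text
clock: 14.4
tool_pos: [0.435, -0.0286, 0.1108]
ee_rot: [0.07, 0.253, 0.932, 0.25]
ft_force: [-0.4, -1.3, -0.3]
opening: -0.002
grasp_force: 0.0
clock: 14.9
tool_pos: [0.4351, -0.0489, 0.1004]
ee_rot: [0.069, 0.254, 0.932, 0.25]
ft_force: [0.8, 0.3, 1.5]
opening: 0.002
grasp_force: 0.0
[0.004  0.1107 0.054 ] [ 1.3229 -0.4807  0.9227]
```

```bash
python3 -m pendant '[[[-0.5,-0.1,0,0,0,0,1],[-0.5,-0.1,0,0,0,0,1],[-0.5,-0.1,0,0,0,0,1],[-0.4,0,0,0,0,0,1],[0,0,0,0,0,0,1]]]';python3 - <<'E'
from g import *
s=state();p,R0=tool(s);print(F.T@(p-C),F.T@s['ft_force'])
E
python3 -m pendant '[[[-0.4,0,0,0,0,0,1],[-0.4,0,0,0,0,0,1],[0,0,0,0,0,0,1]]]';python3 - <<'E'
from g import *
s=state();p,R0=tool(s);print(F.T@(p-C),F.T@s['ft_force'])
E
```

```text
clock: 15.4
tool_pos: [0.449, -0.061, 0.0981]
ee_rot: [0.068, 0.255, 0.931, 0.251]
ft_force: [-0.6, 1.0, 0.1]
opening: -0.003
grasp_force: 0.4
[0.     0.0926 0.0536] [ 0.5091  0.9933 -0.1791]
clock: 15.7
tool_pos: [0.4564, -0.0652, 0.0985]
ee_rot: [0.069, 0.255, 0.931, 0.25]
ft_force: [-1.1, 0.8, -0.2]
opening: 0.002
grasp_force: 0.1
[0.0003 0.0841 0.0539] [ 0.0143  1.3881 -0.1958]
```

```bash
python3 -m pendant '[[[-0.3,0,0,0,0,0,1],[0,0,0,0,0,0,1]]]';python3 -m pendant '[[[-0.2,0,0,0,0,0,1],[0,0,0,0,0,0,1]]]';python3 - <<'E'
from g import *
s=state();p,R0=tool(s);print(F.T@(p-C),F.T@s['ft_force'])
E
```

```text
clock: 15.9
tool_pos: [0.4587, -0.0666, 0.0985]
ee_rot: [0.069, 0.255, 0.931, 0.25]
ft_force: [-0.7, -0.6, -1.0]
opening: -0.002
grasp_force: 0.2
clock: 16.1
tool_pos: [0.4602, -0.0676, 0.0984]
ee_rot: [0.068, 0.255, 0.931, 0.25]
ft_force: [-0.5, -0.1, -0.2]
opening: -0.0
grasp_force: 0.3
[0.0001 0.0796 0.0539] [-0.4377  0.4094 -0.0276]
```

```bash
cat > k.py <<'E'
from g import *
s=state();p,R0=tool(s);print(F.T@(p-C),F.T@s['ft_force'])
c,im=snap('wrist','w8')
h=cv2.cvtColor(im,cv2.COLOR_RGB2HSV);m=cv2.inRange(h,(0,150,80),(6,255,255))|cv2.inRange(h,(174,150,80),(180,255,255));m[:,420:]=0
n,l,st,ce=cv2.connectedComponentsWithStats(m)
for i in range(1,n):
    if st[i,4]>150:
        k=onface(c,*ce[i],.048); print(st[i],ce[i],k,'ang',np.arctan2(.0445-k[0],k[1]-.0617))
E
python3 k.py
```

```text
[0.0001 0.0796 0.0539] [-0.4377  0.4094 -0.0276]
```

```bash
python3 -m pendant '[[[-0.2,0,0,0,0,0,1],[0,0,0,0,0,0,1]]]';python3 -m pendant '[[[-0.2,0,0,0,0,0,1],[0,0,0,0,0,0,1]]]';python3 k.py; sed 's/wrist/side/;s/w8/s8/;s/420:/385:/' k.py > k2.py; python3 k2.py
```

```text
clock: 16.35
tool_pos: [0.4608, -0.0677, 0.0981]
ee_rot: [0.067, 0.254, 0.932, 0.251]
ft_force: [-6.9, 1.0, 3.9]
opening: 0.003
grasp_force: 3.4
clock: 16.55
tool_pos: [0.4611, -0.0677, 0.0977]
ee_rot: [0.065, 0.254, 0.932, 0.252]
ft_force: [-13.3, 3.6, 7.3]
opening: 0.001
grasp_force: 6.7
[0.0001 0.0788 0.0531] [ 0.47   13.2203  8.1728]
[0.0001 0.0788 0.053 ] [ 0.3992 12.4642  8.973 ]
[ 352  120   33   65 1219] [372.708  151.4151] [0.252  0.0911 0.048 ] ang -1.4301818535089963
[131 194  31  32 429] [141.6247 209.9767] [-0.0603  0.5222  0.048 ] ang 0.22381006758206887
[351 222  34  19 427] [368.1452 232.9532] [ 0.0629 -0.0009  0.048 ] ang -2.854945452833445
```

Force rises sharply, so the clamp is at its stop. I'll back off, lift and verify.

```bash
python3 -m pendant '[[[1,0,0,0,0,0,1],[1,0,0,0,0,0,1],[0,0,-2,0,0,0,1],[0,0,-4,0,0,0,1],[0,0,-4,0,0,0,1]]]'; python3 -m pendant '[[[0,-2,-4,0,0,0,1],[-2,-3,-2,0,0,0,1],[-3,-3,0,0,0,0,1],[-3,-2,0,0,0,0,1],[0,0,0,0,0,0,1]]]';python3 -m pendant '[[[0,0,0,0,0,0,1],[0,0,0,0,0,0,1]]]';python3 k.py
```

```text
clock: 17.15
tool_pos: [0.4198, -0.1023, 0.1859]
ee_rot: [0.068, 0.255, 0.932, 0.251]
ft_force: [2.0, -0.7, 0.4]
opening: -0.001
grasp_force: 0.0
clock: 17.65
tool_pos: [0.4309, -0.2468, 0.185]
ee_rot: [0.069, 0.257, 0.931, 0.25]
ft_force: [0.2, -0.1, 0.4]
opening: -0.005
grasp_force: 0.0
clock: 17.85
tool_pos: [0.4301, -0.2427, 0.1869]
ee_rot: [0.068, 0.254, 0.932, 0.251]
ft_force: [0.2, 0.3, -0.9]
opening: 0.003
grasp_force: 0.0
[-0.0994  0.0164  0.2135] [-0.0982 -0.0214 -0.9887]
[   0  238   40   82 1839] [ 14.1457 270.5247] [-0.3358 -0.0253  0.048 ] ang 1.795641912115998
```

View pics/w8.png

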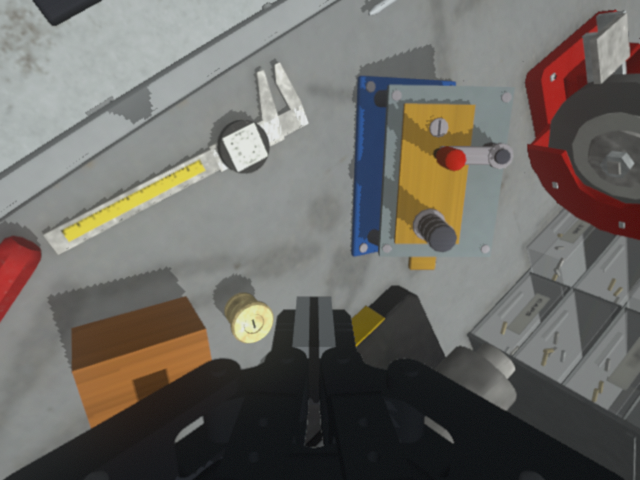

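The clamp arm lies across the plate with the knob at (453,158) and the pivot at (502,155). The pin is standing home at (430,225). A quick angle check, then hand in.

Run:
```python
from g import *
c=calibration('wrist');k=onface(c,452.5,158.5,.053);v=onface(c,502,155,.027);d=k-v;a=np.arctan2(-d[0],d[1]);print(k,v,a)
if a>1.47: print(hand_in())
```

```text
[-0.0027  0.0618  0.053 ] [0.0442 0.0614 0.027 ] 1.562895046391684
the job is handed in; nothing more can be done
None
```

The pin is driven home through both holes with its collar on the plate. The clamp is shut against its stop, measured at about 1.56 rad, and the job was handed in at about 18 s of the 48 s allowed; no verdict came back.

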